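# Store the used ink bottles in the empties tray under the printer

## Robot

A 6-joint arm with a two-finger parallel gripper is mounted at the origin on the work surface. World frame = base frame: x ahead of the robot, y to its left, z up, the work surface at z = 0. Lengths are in m, angles in rad, forces in N, time in s.
With the tool pointing down it reaches from about 0.3 to 0.875 m from the base axis. Payload 6.4 kg.
Tool frame: the origin (TCP) lies on the centre line of the jaws, within the pads' length; the fingertips stand 17 mm ahead of it and the grasp point (between the pads) lies 2 mm behind it; z points along the fingers, y is the line along which they close (so a half turn about z gives the same grasp; the last joint's range is limited). The gripper opens to 85 mm and grips with 20 to 120 N. Pads are 22 mm wide; open, the fingers measure 114 mm over their backs; the gripper's body (76 mm by 85 mm) begins 54 mm behind the grasp point. The pads swing forward as they close: fully open they stand 13 mm farther back than shut.
Start: joints at [0.904, 0.181, 1.607, -0, 1.354, -0.206], TCP at [0.256, 0.515, 0.248] pointing down, gripper open.
Joint ranges: [-2.99, 2.99], [-0.89, 2.07], [0.3, 2.58], [-1.14, 4.28], [0, 2.63], [-3.12, 3.12]. Speed limits (rad/s): [2.57, 2.57, 3.01, 3.14, 3.14, 3.14].

## Interface

Orientations are given as a unit quaternion [x, y, z, w].
In Python, from cell import manip gives the robot as it stands. The module is installed in compiled form; this text tells all that it offers.
- The arm moves only by the tool send_rows, never from a script. Its argument "series" is text: rows parted by semicolons, each of 4 numbers parted by spaces: the shift along the tool's x, y, z in m, then the turn about the tool's z in rad. In form: dx dy dz spin; .... A call has 1 to 5 rows; each row shifts and turns the commanded pose from where the row before left it, along the tool's axes as they then stand; what a row does not reach is not made up. A row lasts 1/10 s, in which the tool goes at most 50 mm and 8.59 degrees, less where a joint would pass 70% of its speed; a pose out of reach is approached as far as the arm can. A call with a gripper value outside its range is refused whole. "gripper" is the closure, from 0 (fully open) to 1 (shut), set as the call begins (left out, the last holds). The fingers move at their own pace and stop on an object; "squeeze" is the grip in N (left out, the last holds). Time passes only in rows, so rows that do not move let the fingers close. It gives the time, the measured TCP pose, the force, the opening and the grip force at its end, in the units of the state.
- manip.observe(): the state, without advancing time (a new reading comes with each control period).
- manip.get_image(name): name is "side" or "top" or "wrist"; returns the picture (480x640x3 uint8, red, green, blue); there is no depth.
- manip.get_calibration(name): a dict with "fx", "fy", "cx", "cy" (pixels), "view" (4x4, takes a point from world to camera coordinates). Camera axes: x right, y down, z forward; pixel columns grow to the right and rows downward; lengths in m; the calibration is good to about 2 mm. A picture is of the moment at which its call begins: read the wrist's pose just before it. get_calibration takes no time and is no camera call; for the wrist camera it gives the pose at the moment of the call.
- manip.close_job(): hands the job in; it is judged then, once.
The state is a dict: "time_s": time; "joint_pos": joint angles; "qvel": joint speeds; "effort": joint torques, N m; "ee_pos": TCP position; "ee_rot": TCP orientation; "contact_force": force on the tool from outside, world axes, zero at the start; "torque": the same for the moment, N m; "width": finger opening in m; "grip_force": force on a finger pad.
Only numpy, scipy, OpenCV 4.12 (cv2) and the standard library are available. Lean on these libraries where they do the work, as an engineer would, in place of code of your own. Each camera call takes 0.05 s, during which the arm holds its last target. There are 200 camera calls.

## Task

Draw the empties tray out from under the printer as far as its stop, feel through the dust leaves which cells are still empty, and stand every tall ink bottle from the carrier upright on the floor of an empty cell of its own, never leaving one on top of a jar that is already stored. Then slide the tray fully home again. Do not knock a bottle over, and leave the mug, stapler and tape dispenser alone.

Things in the scene. Friction and masses are not known exactly. Their poses are not given: they have to be found in the camera images.
- bottle1: Tall ink refill bottle, standing upright in a well of the carrier at the start: white round body 44 mm in diameter and 104 mm high, then a black screw cap 28 mm in diameter from 116 to 150 mm height, the place to grip it from above. 140 to 260 g. Origin at the centre of its underside, z up its axis. There are 3 or 4 such bottles; None if absent. It tips over if pushed near the top.
- bottle2: Tall ink refill bottle, the same as bottle1; None if absent.
- bottle3: Tall ink refill bottle, the same as bottle1; None if absent.
- bottle4: Tall ink refill bottle, the same as bottle1; None if absent.
- tray (a joint): How far the empties tray is drawn out of the printer riser, m: 0 = fully home (at the start), 0.257 = at its outer stop. The grey tray (136 mm wide, 268 mm long, 110 mm high, underside 8 mm above the desk) slides level, out along its own -y (about world -y). At home only its front 70 mm and its handle stand clear of the riser's shelf. Runner friction about 3 N; it stays where it is left.
- tray_rim (a point): Centre of the tray's top rim, 118 mm above the desk; moves with the tray. z up, y from the tray's handle end to its rear, x across it. The tray has 2 x 4 cells: cell centres at x = -33 or +33 mm and y = -99, -33, +33 or +99 mm from here; walls 4 mm thick, each cell 62 x 62 mm inside, its floor 106 mm below the rim.
- tray_leaf (a point): Middle of the shut dust leaves of one cell (x = -33, y = -99 mm). Every cell is closed at the rim by two black leaves hinged on its -y and +y walls and meeting in the middle, each 58 mm wide, 30 mm long; a light spring (up to about 2 N) lets them swing down into the cell and shuts them again. A bottle in a cell holds them open and stands 44 mm proud of the rim.
- tray_floor (a point): Centre of the tray's floor, 12 mm above the desk. On it 3 or 4 of the 8 cells, others each time, already hold one short ink jar (44 mm in diameter, 72 mm high), unlisted and hidden by the shut leaves: a closed fingertip pushed down the middle of such a cell meets the jar's lid 34 mm below the rim; in an empty cell it meets only the leaves.
- tray_handle (a point): Middle of the tray's bow handle: a round steel bar 10 mm thick and 90 mm long, lying across the tray (along its x), 50 mm in front of the tray's handle-end face and 103 mm above the desk, free underneath. It can be gripped from above across the bar.
- stand: White printer riser, fixed to the desk, with a printer on it. Origin on the desk below the middle of the edge of the shelf under which the tray slides out; its y points inwards along the slide, z up. Shelf 218 mm high, 450 mm wide (x from -110 to +340 mm), 400 mm deep (y from 0 to 400 mm); the printer on it begins at y = 28 mm and ends about 400 mm above the desk.
- carrier: Loose moulded-pulp bottle carrier on the desk, 164 x 164 x 50 mm, 500 g, with four round wells 50 mm wide at x = -40 or +40 and y = -40 or +40 mm; the floor of a well lies 5 mm above the desk. Origin at the centre of its underside. A bottle in it stands 105 mm proud of its top. The carrier stays on the desk.
- stapler: Bystander: black desk stapler, 145 x 36 x 53 mm; origin at the centre of its underside.
- tape_dispenser: Bystander: black desk tape dispenser, 160 x 58 mm, 98 mm high; origin at the centre of its underside.
- mug: Bystander: white mug, 80 mm in diameter, 92 mm high, handle on its +y side; origin at the centre of its underside.

How it is judged:
By the outcome, as a careful person would: the job done as asked, in the order asked, and still so for the second after the job is handed in, with the robot touching nothing.
Of jar0, jar1, jar2, jar3, jar4, jar5, jar6, jar7 only 3 to 4 are there at a start; the rules pass over those that are not, and their reading is None.
Of bottle1, bottle2, bottle3, bottle4 only 3 to 4 are there at a start; the rules pass over those that are not, and their reading is None.
At some moment in a run one of carrier may be knocked a few centimetres aside while the robot is not near it.
It also fails if it takes over 210 s, if anything falls off the work surface, if the arm or the gripper's body presses on something with over 40 N, if the wrist force passes 120 N, or if a joint passes its speed limit or range.

## Working session

There is one attempt and no reset: what is moved stays moved. The work goes in short steps, Python scripts to look and compute and a tool call to move; the robot and the scene stay as the last step left them, time stands still between calls to the robot, and variables do not carry over. Pictures are saved under pics/ and viewed, at most 14 in all, crops included, and the job is handed in when it is done.

Besides the shell and the picture viewer there is one more tool, called as name(argument=value, ...) on one line, values as JSON. send_rows: Moves the arm, as the interface text tells. Its arguments: {"type":"object","properties":{"series":{"type":"string"},"gripper":{"type":"number"},"squeeze":{"type":"number"}},"required":["series"]}

```bash
mkdir -p pics; ls
cat > h.py <<'E'
import numpy as np, cv2
from cell import manip
def save(name,fn,crop=None):
    im=manip.get_image(name)[:,:,::-1].copy()
    cv2.imwrite('pics/'+fn,im); return im
def ray(cal,u,v):
    V=np.array(cal['view']);R=V[:3,:3];t=V[:3,3]
    d=R.T@np.array([(u-cal['cx'])/cal['fx'],(v-cal['cy'])/cal['fy'],1.]);o=-R.T@t
    return o,d
def onz(cal,u,v,z):
    o,d=ray(cal,u,v); return o+d*(z-o[2])/d[2]
def proj(cal,p):
    V=np.array(cal['view']);c=V[:3,:3]@np.array(p)+V[:3,3]
    return np.array([cal['fx']*c[0]/c[2]+cal['cx'],cal['fy']*c[1]/c[2]+cal['cy']])
E
python3 - <<'E'
from h import *
print(manip.observe())
a=save('top','top0.png');b=save('side','side0.png');save('wrist','wrist0.png')
for n in('top','side'):
    c=manip.get_calibration(n);V=np.array(c['view']);print(n,c['fx'],-V[:3,:3].T@V[:3,3],V[:3,:3].round(2).tolist())
E
```

```text
pics
{'time_s': 0.0, 'joint_pos': array([ 9.03699348e-01,  1.81534875e-01,  1.60796529e+00,  1.20710403e-05,
        1.35379391e+00, -2.06301192e-01]), 'qvel': array([ 1.52617590e-03, -1.63362637e-03,  6.16381906e-04, -4.58853378e-04,
        1.12511998e-04,  8.68972422e-05]), 'effort': array([ 1.32230474e-05, -4.44866395e+01, -3.51346529e+01, -1.37890111e-04,
        8.94324883e-03,  1.79540862e-06]), 'ee_pos': array([0.25534593, 0.51463493, 0.24740823]), 'ee_rot': array([ 2.28366108e-01,  9.73574957e-01, -7.68380858e-04, -3.65148205e-04]), 'contact_force': array([ 0.22325411, -0.34442401,  0.17323234]), 'torque': array([ 0.02607877,  0.01980937, -0.01542193]), 'grip_force': 0.0, 'width': 0.08520827021239209}
top 507.8731956237931 [0.37735463 0.03959367 1.16570317] [[-0.07, -1.0, -0.0], [-0.98, 0.07, -0.2], [0.2, -0.01, -0.98]]
side 505.1842616173499 [ 0.24459095 -0.03500228  1.18376438] [[0.19, -0.98, 0.01], [-0.93, -0.18, -0.32], [0.32, 0.06, -0.95]]
```

View pics/top0.png

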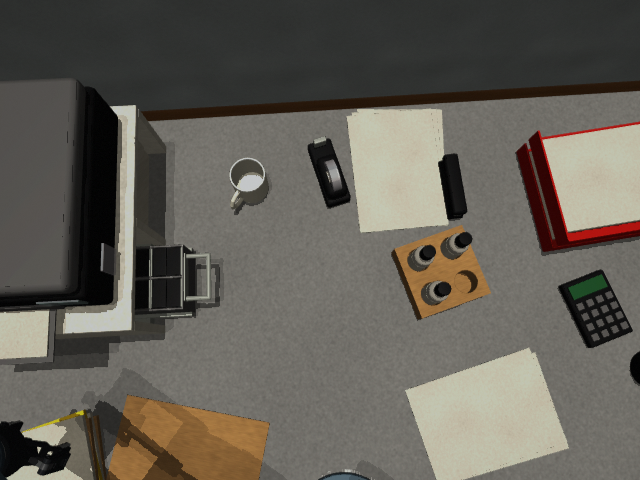

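View pics/side0.png

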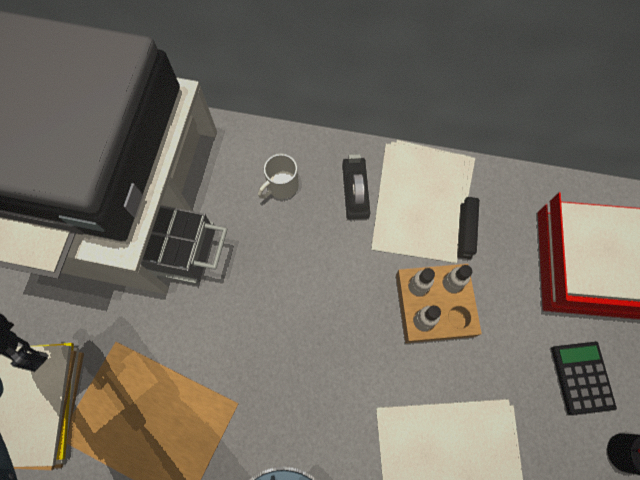

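Three bottles stand in the carrier, with caps at about (428,252), (463,239) and (442,289) in the top view. The handle bar is near (210,277), the tray front is at x≈187, and the mug is at (248,178). Next I'll measure these.

Run:
```python
from h import *
T=manip.get_calibration('top');S=manip.get_calibration('side')
t=cv2.imread('pics/top0.png');s=cv2.imread('pics/side0.png')
def comps(im,roi,mask,amin):
    x0,y0,x1,y1=roi;m=np.zeros(im.shape[:2],np.uint8);m[y0:y1,x0:x1]=mask[y0:y1,x0:x1]
    n,l,st,c=cv2.connectedComponentsWithStats(m)
    return [(c[i].round(1),st[i].tolist()) for i in range(1,n) if st[i][4]>amin]
for im,C,roi in((t,T,(385,225,495,320)),(s,S,(392,255,490,345))):
    for c,st in comps(im,roi,(im.max(2)<45).astype(np.uint8),40): print('cap',c,st,onz(C,*c,.14).round(3))
ups=[]
for im,(x,y,w,h) in((t,(125,230,100,100)),(s,(140,195,100,100))):
    ups.append(cv2.resize(im[y:y+h,x:x+w],(400,400),interpolation=cv2.INTER_CUBIC))
cv2.imwrite('pics/crop1.png',np.hstack(ups))
for n,p in(('bar',(210,277)),('fl',(189,312)),('fr',(185,245))): print(n,onz(T,*p,.103 if n=='bar' else .118).round(3))
```

```text
cap [463.  239.7] [455, 232, 17, 16, 197] [ 0.572 -0.283  0.14 ]
cap [427.2 252.6] [420, 245, 16, 16, 185] [ 0.55  -0.206  0.14 ]
cap [397.7 263.9] [392, 253, 14, 27, 73] [ 0.531 -0.143  0.14 ]
cap [473.1 283.6] [470, 277, 7, 15, 56] [ 0.48  -0.291  0.14 ]
cap [442.1 289. ] [434, 282, 17, 15, 191] [ 0.474 -0.227  0.14 ]
cap [415.4 309.5] [410, 299, 11, 20, 67] [ 0.436 -0.169  0.14 ]
cap [460.6 275.8] [457, 270, 11, 10, 42] [ 0.565 -0.279  0.14 ]
bar [0.535 0.248 0.103]
fl [0.463 0.289 0.118]
fr [0.604 0.295 0.118]
```

View pics/crop1.png

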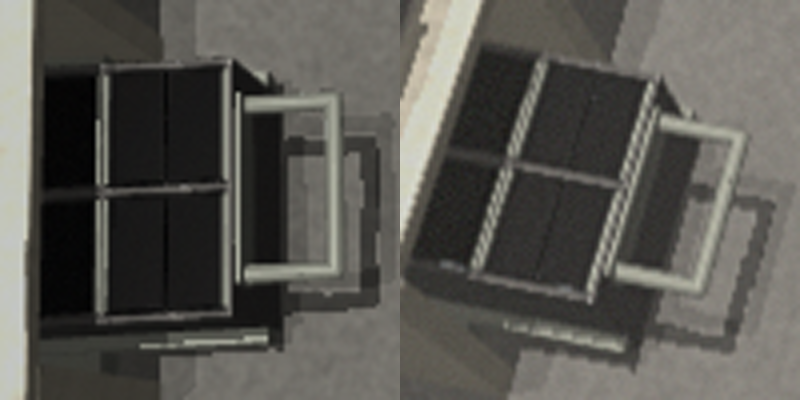

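```bash
cat >> h.py <<'E'
from scipy.spatial.transform import Rotation as Ro
def goto(p,yyaw=None):
    """tool-frame total shift to world p; spin so that tool y points along world angle yyaw (mod pi)"""
    s=manip.observe();R=Ro.from_quat(s['ee_rot']).as_matrix()
    d=R.T@(np.array(p)-s['ee_pos']);a=np.arctan2(R[1,1],R[0,1]);sp=0
    if yyaw is not None: sp=-((yyaw-a+np.pi/2)%np.pi-np.pi/2)
    print('t',round(s['time_s'],1),'tcp',s['ee_pos'].round(4),'yaw_y',round(a,3),'F',s['contact_force'].round(1),'w',round(s['width'],4),'tilt',R[:2,2].round(3),'q6',s['joint_pos'][5].round(2))
    print('shift',d.round(4),'spin',round(sp,3))
E
python3 - <<'E'
from h import *
T=manip.get_calibration('top');S=manip.get_calibration('side')
def P(C,o,c,z): return onz(C,o[0]+c[0]/4,o[1]+c[1]/4,z).round(4)
to=(125,230);so=(140-100,195)
for n,a,b in(('T rim',(230,62),(230,315)),('T wall',(103,190),(230,185)),('T bar',(338,97),(333,277)),('T side',(103,66),(230,62))):
    z=.103 if 'bar' in n else .118
    A,B=P(T,to,a,z),P(T,to,b,z);print(n,A,B,'mid',(A+B)/2,'ang',np.degrees(np.arctan2(*(A-B)[1::-1])).round(1),np.linalg.norm(A-B).round(3))
for n,a,b in(('S rim',(656,84),(592,298)),('S bar',(743,137),(697,288))):
    z=.103 if 'bar' in n else .118
    A,B=P(S,so,a,z),P(S,so,b,z);print(n,A,B,'mid',(A+B)/2,'ang',np.degrees(np.arctan2(*(A-B)[1::-1])).round(1),np.linalg.norm(A-B).round(3))
# shelf edge, z=.218
for p in((137,107),(134,332)): print('shelf',onz(T,*p,.218).round(3))
goto((.535,.25,.2),np.pi/2)
E
```

```text
T rim [0.6032 0.3007 0.118 ] [0.4708 0.3026 0.118 ] mid [0.537   0.30165 0.118  ] ang -0.8 0.132
T wall [0.5398 0.3675 0.118 ] [0.538  0.3016 0.118 ] mid [0.5389  0.33455 0.118  ] ang 88.4 0.066
T bar [0.5836 0.2474 0.103 ] [0.4883 0.2524 0.103 ] mid [0.53595 0.2499  0.103  ] ang -3.0 0.095
T side [0.6055 0.3674 0.118 ] [0.6032 0.3007 0.118 ] mid [0.60435 0.33405 0.118  ] ang 88.0 0.067
S rim [0.6015 0.2998 0.118 ] [0.474  0.3014 0.118 ] mid [0.53775 0.3006  0.118  ] ang -0.7 0.128
S bar [0.5846 0.2477 0.103 ] [0.4937 0.2507 0.103 ] mid [0.53915 0.2492  0.103  ] ang -1.9 0.091
shelf [0.873 0.363 0.218]
shelf [0.425 0.367 0.218]
t 0.1 tcp [0.2554 0.5147 0.2476] yaw_y 1.11 F [-0.3 -0.2  0.7] w 0.0852 tilt [-0.001 -0.001] q6 -0.21
shift [-0.3681 -0.1127  0.0476] spin -0.461
```

send_rows(series="-0.0196 -0.0396 0 0; -0.0196 -0.0396 0 0; -0.0196 -0.0396 0 0; -0.0196 -0.0396 0 0; -0.0196 -0.0396 0 0", gripper=0.35)

```text
time_s: 0.65
ee_pos: [0.2548, 0.2925, 0.2479]
ee_rot: [0.228, 0.974, -0.0, -0.0]
contact_force: [1.0, -0.8, 0.8]
width: 0.0555
grip_force: 0.0
```

send_rows(series="-0.0196 -0.0396 0 0; 0 0 0 -0.11; 0 0 0 -0.11; 0 0 0 -0.11; 0 0 0 -0.11")

```text
time_s: 1.15
ee_pos: [0.2553, 0.2497, 0.2482]
ee_rot: [0.008, 1.0, 0.0, 0.0]
contact_force: [-0.7, 0.1, 0.8]
width: 0.0556
grip_force: 0.0
```

Run:
```python
from h import *
goto((.5375,.2495,.2),1.55)
```

```text
t 1.1 tcp [0.2553 0.2497 0.2482] yaw_y 1.554 F [-0.7  0.1  0.8] w 0.0556 tilt [0. 0.] q6 -1.12
shift [-0.2822  0.0046  0.0482] spin 0.004
```

send_rows(series="-0.048 0.001 0 0; -0.048 0.001 0 0; -0.048 0.001 0 0; -0.048 0.001 0 0; -0.048 0.001 0 0")

```text
time_s: 1.65
ee_pos: [0.4972, 0.2497, 0.2478]
ee_rot: [0.011, 1.0, -0.0, -0.0]
contact_force: [0.6, 0.1, 0.1]
width: 0.0555
grip_force: 0.0
```

send_rows(series="-0.042 0 0 0; 0 0 0.03 0; 0 0 0.03 0; 0 0 0 0; 0 0 0 0")

```text
time_s: 2.15
ee_pos: [0.5369, 0.249, 0.1881]
ee_rot: [0.01, 1.0, -0.0, -0.001]
contact_force: [0.8, -0.8, 1.3]
width: 0.0556
grip_force: 0.0
```

Run:
```python
from h import *
goto((.5375,.2495,.101),1.55)
C=manip.get_calibration('wrist'); im=save('wrist','w1.png')
print(proj(C,(.5375,.2495,.103)), proj(C,(.492,.2505,.103)),proj(C,(.583,.2485,.103)))
```

```text
t 2.1 tcp [0.5369 0.249  0.1881] yaw_y 1.55 F [ 0.8 -0.8  1.3] w 0.0556 tilt [-0.002 -0.   ] q6 -1.32
shift [-0.0007  0.0005  0.0871] spin 0.0
[320.34299848 258.8600037 ] [320.57752347 181.90386919] [320.13630034 326.68514283]
```

View pics/w1.png

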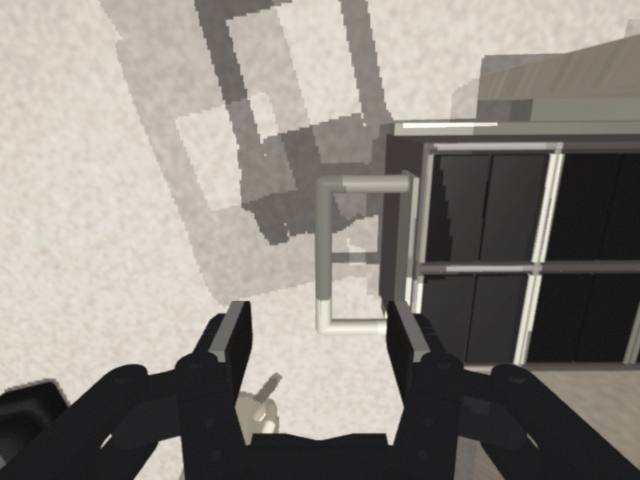

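The bar spans (323,182)–(323,330), within 3 px of the predicted position, so I can descend and grip it.

send_rows(series="0 0 0.03 0; 0 0 0.03 0; 0 0 0.02 0; 0 0 0.007 0; 0 0 0 0")

```text
time_s: 2.7
ee_pos: [0.5377, 0.2493, 0.1021]
ee_rot: [0.01, 1.0, 0.0, 0.0]
contact_force: [0.1, -0.4, -0.5]
width: 0.0554
grip_force: 0.0
```

send_rows(series="0 0 0 0; 0 0 0 0; 0 0 0 0; 0 0 0 0; 0 0 0 0", gripper=1, squeeze=50)

```text
time_s: 3.2
ee_pos: [0.5384, 0.2495, 0.1029]
ee_rot: [0.01, 1.0, 0.0, 0.001]
contact_force: [-1.2, 1.3, 7.1]
width: 0.008
grip_force: 48.9
```

Run:
```python
from h import *
goto((.5375,.2495,.101),1.55)
```

```text
t 3.2 tcp [0.5384 0.2495 0.1029] yaw_y 1.55 F [-1.2  1.3  7.1] w 0.008 tilt [0.002 0.001] q6 -1.32
shift [ 0.0009 -0.      0.0019] spin 0.0
```

Gripped. Now I'll pull 257 mm along the tool's −y.

send_rows(series="0 -0.03 0 0; 0 -0.03 0 0; 0 -0.03 0 0; 0 -0.03 0 0; 0 -0.03 0 0")

```text
time_s: 3.7
ee_pos: [0.5362, 0.0987, 0.1029]
ee_rot: [0.01, 1.0, 0.001, 0.003]
contact_force: [6.9, 3.5, 1.3]
width: 0.0078
grip_force: 50.1
```

send_rows(series="0 -0.03 0 0; 0 -0.03 0 0; 0 -0.02 0 0; 0 -0.012 0 0; 0 -0.006 0 0")

```text
time_s: 4.2
ee_pos: [0.5348, -0.0003, 0.1029]
ee_rot: [0.011, 1.0, -0.0, 0.003]
contact_force: [6.3, 2.5, 1.4]
width: 0.0082
grip_force: 50.2
```

send_rows(series="0 -0.004 0 0; 0 -0.004 0 0; 0 -0.003 0 0; 0 0 0 0; 0 0 0 0")

```text
time_s: 4.7
ee_pos: [0.5347, -0.0059, 0.1029]
ee_rot: [0.011, 1.0, 0.003, 0.003]
contact_force: [9.0, 20.0, 3.1]
width: 0.0084
grip_force: 50.7
```

send_rows(series="0 0.004 0 0; 0 0 0 0; 0 0 0 0; 0 0 0 0; 0 0 0 0", gripper=0.35)

```text
time_s: 5.2
ee_pos: [0.532, -0.0063, 0.1012]
ee_rot: [0.011, 1.0, -0.0, -0.0]
contact_force: [-1.0, 0.1, -0.7]
width: 0.0555
grip_force: 0.0
```

send_rows(series="0 0 -0.03 0; 0 0 -0.04 0; 0 0 -0.04 0; 0 0 -0.04 0; 0 0 -0.02 0")

```text
time_s: 5.7
ee_pos: [0.5334, -0.0065, 0.2755]
ee_rot: [0.011, 1.0, -0.001, 0.003]
contact_force: [0.8, -0.5, -0.3]
width: 0.0556
grip_force: 0.0
```

Run:
```python
from h import *
goto((.5375,.0,.2),1.55)
save('top','top1.png')
```

```text
t 5.7 tcp [ 0.5334 -0.0065  0.2755] yaw_y 1.55 F [ 0.8 -0.5 -0.3] w 0.0556 tilt [ 0.005 -0.001] q6 -1.78
shift [-0.0035  0.0067  0.0755] spin -0.0
```

View pics/top1.png

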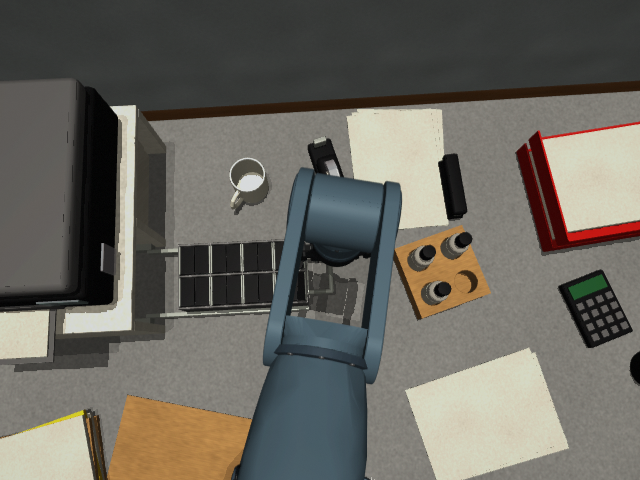

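The tray is out, with its rear rim at column ~180 and cross walls at ~180, 211, 243 and 273. I'll refine this from a crop.

Run:
```python
from h import *
im=cv2.imread('pics/top1.png')
cv2.imwrite('pics/crop2.png',cv2.resize(im[235:325,170:320],(800,480),interpolation=cv2.INTER_CUBIC))
T=manip.get_calibration('top')
# edge profile of bright rims
g=im.max(2).astype(int)
print(g[260,172:280].tolist()); print(g[240:316,195].tolist()); print(g[240:316,258].tolist())
```

```text
[105, 105, 127, 133, 135, 135, 103, 172, 81, 31, 29, 29, 28, 29, 30, 30, 31, 31, 30, 30, 31, 31, 9, 32, 30, 31, 31, 31, 31, 31, 32, 32, 30, 30, 31, 32, 52, 186, 107, 188, 52, 32, 32, 31, 31, 31, 32, 33, 34, 33, 32, 33, 34, 31, 24, 32, 32, 33, 34, 33, 33, 33, 34, 34, 34, 35, 35, 35, 113, 122, 140, 82, 36, 34, 35, 34, 33, 34, 35, 35, 36, 35, 34, 36, 36, 17, 35, 35, 35, 34, 35, 35, 35, 34, 34, 35, 35, 35, 35, 38, 189, 104, 192, 54, 37, 36, 36, 36]
[135, 133, 130, 110, 110, 55, 22, 31, 33, 32, 33, 31, 31, 32, 32, 31, 32, 32, 32, 33, 32, 32, 32, 31, 32, 32, 32, 33, 33, 34, 33, 33, 35, 34, 32, 107, 79, 30, 36, 37, 37, 37, 36, 37, 37, 36, 37, 36, 36, 35, 34, 26, 25, 25, 24, 24, 25, 25, 24, 25, 24, 24, 52, 35, 32, 25, 33, 104, 58, 30, 27, 58, 97, 101, 185, 103]
[102, 122, 49, 28, 32, 32, 32, 32, 38, 39, 38, 38, 35, 37, 36, 38, 38, 36, 37, 36, 35, 33, 34, 34, 33, 31, 30, 28, 27, 26, 29, 47, 120, 49, 24, 18, 12, 8, 8, 16, 12, 9, 7, 8, 8, 9, 10, 8, 8, 9, 7, 9, 9, 12, 14, 18, 20, 19, 20, 48, 29, 35, 22, 75, 119, 46, 27, 28, 80, 106, 202, 213, 95, 68, 71, 124]
```

View pics/crop2.png

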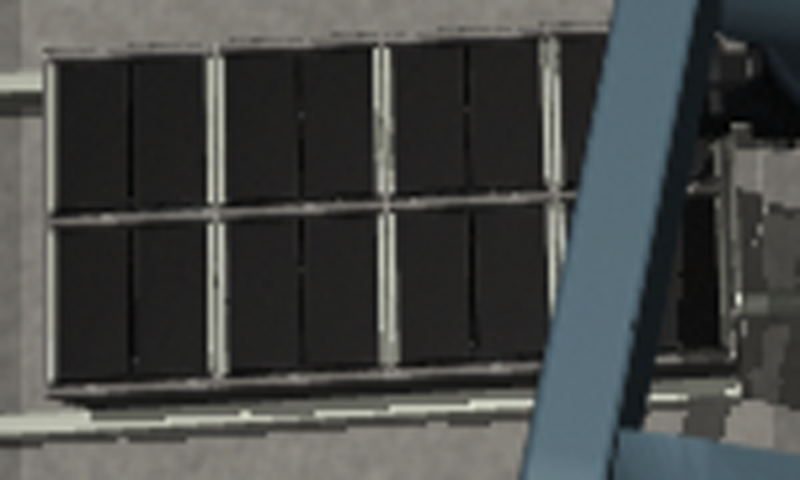

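Run:
```python
from h import *
T=manip.get_calibration('top')
P=[onz(T,170+u/5.333-.4,235+v/5.333-.4,.118)[:2] for u,v in((215,213),(387,203),(553,193))]
for u,v in((46,48),(46,394)): print('rear corner',onz(T,170+u/5.333-.4,235+v/5.333-.4,.118).round(4))
P=np.array(P);print(P.round(4)); d=P[0]-P[2];print(np.linalg.norm(d),np.degrees(np.arctan2(d[1],d[0])))
th=np.arctan2(d[1],d[0]);c=P.mean(0);print('centre',c)
ey=d/np.linalg.norm(d);ex=np.array([ey[1],-ey[0]])
for y in(-.099,-.033,.033,.099):
    for x in(-.033,.033): print(x,y,(c+ex*x+ey*y).round(4))
goto((.5375,.0,.2),1.55)
```

```text
rear corner [0.6079 0.3096 0.118 ]
rear corner [0.4719 0.3113 0.118 ]
[[0.5378 0.2447]
 [0.5373 0.1776]
 [0.5369 0.1128]]
0.13189975764447476 89.60174990381708
centre [0.53730472 0.17835254]
-0.033 -0.099 [0.5036 0.0796]
0.033 -0.099 [0.5696 0.0791]
-0.033 -0.033 [0.5041 0.1456]
0.033 -0.033 [0.5701 0.1451]
-0.033 0.033 [0.5045 0.2116]
0.033 0.033 [0.5705 0.2111]
-0.033 0.099 [0.505  0.2776]
0.033 0.099 [0.571  0.2771]
t 5.8 tcp [ 0.5345 -0.0067  0.2779] yaw_y 1.55 F [ 1.5 -0.2  2.2] w 0.0553 tilt [ 0.009 -0.002] q6 -1.78
shift [-0.0022  0.0069  0.0779] spin -0.0
```

send_rows(series="0.010 0.029 0.03 0; 0.010 0.029 0.03 0; 0.010 0.028 0.03 0; 0 0 0.02 0; 0 0 0 0", gripper=1, squeeze=30)

```text
time_s: 6.25
ee_pos: [0.5009, 0.0814, 0.1576]
ee_rot: [0.01, 1.0, 0.0, -0.004]
contact_force: [-0.5, -0.3, -1.1]
width: 0.0002
grip_force: 0.0
```

Run:
```python
from h import *
goto((.5036,.0796,.150),1.555)
```

```text
t 6.2 tcp [0.5009 0.0814 0.1576] yaw_y 1.551 F [-0.5 -0.3 -1.1] w 0.0002 tilt [-0.007  0.   ] q6 -1.62
shift [-0.0028 -0.0017  0.0076] spin -0.004
```

send_rows(series="-0.002 -0.001 0.02 0; 0 0 0.02 0; 0 0 0.01 0; 0 0 0.005 0; 0 0 0.005 0")

```text
time_s: 6.75
ee_pos: [0.5066, 0.0793, 0.1019]
ee_rot: [0.011, 1.0, -0.0, 0.001]
contact_force: [-0.8, -0.1, 0.4]
width: 0.0001
grip_force: 0.2
```

send_rows(series="0 0 0 0; 0 0 0 0")

```text
time_s: 6.95
ee_pos: [0.5063, 0.0796, 0.1019]
ee_rot: [0.01, 1.0, -0.0, 0.0]
contact_force: [0.4, -0.8, 0.2]
width: -0.0005
grip_force: 0.2
```

send_rows(series="0 0 0.002 0; 0 0 0.002 0; 0 0 0.002 0; 0 0 0 0; 0 0 0 0")

```text
time_s: 7.45
ee_pos: [0.5098, 0.0794, 0.1013]
ee_rot: [0.01, 1.0, -0.001, 0.004]
contact_force: [-8.7, -0.8, 37.8]
width: -0.0001
grip_force: 18.5
```

send_rows(series="0 0 -0.027 0; 0 0 -0.027 0; -0.032 0.001 0 0; -0.032 0 0 0; 0 0 0 0")

```text
time_s: 7.95
ee_pos: [0.5735, 0.0789, 0.1506]
ee_rot: [0.011, 1.0, -0.0, 0.002]
contact_force: [0.0, -1.1, -0.5]
width: -0.0002
grip_force: 0.0
```

send_rows(series="0 0 0.025 0; 0 0 0.015 0; 0 0 0.007 0; 0 0 0.004 0; 0 0 0 0")

```text
time_s: 8.45
ee_pos: [0.5693, 0.0794, 0.0979]
ee_rot: [0.01, 1.0, -0.0, -0.001]
contact_force: [-0.5, -0.9, -0.7]
width: 0.0001
grip_force: 0.7
```

send_rows(series="0 0 0 0; 0 0 0 0")

```text
time_s: 8.65
ee_pos: [0.5702, 0.0793, 0.0989]
ee_rot: [0.01, 1.0, -0.0, 0.0]
contact_force: [-1.1, -0.1, -0.1]
width: 0.0003
grip_force: 0.6
```

send_rows(series="0 0 -0.027 0; 0 0 -0.027 0; 0 0.033 0 0; 0 0.033 0 0; 0 0 0 0")

```text
time_s: 9.15
ee_pos: [0.5716, 0.1486, 0.1535]
ee_rot: [0.009, 1.0, 0.001, 0.001]
contact_force: [0.8, -0.5, -0.9]
width: 0.0
grip_force: 0.0
```

send_rows(series="0 0 0.027 0; 0 0 0.017 0; 0 0 0.007 0; 0 0 0.004 0; 0 0 0 0")

```text
time_s: 9.65
ee_pos: [0.5714, 0.1451, 0.0974]
ee_rot: [0.011, 1.0, 0.0, 0.0]
contact_force: [0.0, -0.7, -0.9]
width: -0.0003
grip_force: 0.2
```

send_rows(series="0 0 0 0; 0 0 0 0")

```text
time_s: 9.85
ee_pos: [0.5719, 0.1453, 0.0982]
ee_rot: [0.01, 1.0, 0.0, 0.001]
contact_force: [0.6, 0.9, 0.5]
width: -0.0002
grip_force: 0.2
```

send_rows(series="0 0 -0.027 0; 0 0 -0.028 0; 0.033 0 0 0; 0.033 0 0 0; 0 0 0 0")

```text
time_s: 10.35
ee_pos: [0.5015, 0.1471, 0.1521]
ee_rot: [0.01, 1.0, -0.0, -0.001]
contact_force: [-0.1, -0.4, 0.5]
width: -0.0002
grip_force: 0.0
```

send_rows(series="0 0 0.027 0; 0 0 0.017 0; 0 0 0.007 0; 0 0 0.004 0; 0 0 0 0")

```text
time_s: 10.85
ee_pos: [0.5082, 0.1468, 0.1014]
ee_rot: [0.01, 1.0, 0.0, 0.002]
contact_force: [-5.8, -1.7, 22.1]
width: 0.0001
grip_force: 12.0
```

send_rows(series="0 0 0 0; 0 0 0 0")

```text
time_s: 11.05
ee_pos: [0.5081, 0.1468, 0.1014]
ee_rot: [0.01, 1.0, 0.0, 0.003]
contact_force: [-5.8, -1.2, 21.3]
width: -0.0002
grip_force: 11.7
```

send_rows(series="0 0 -0.027 0; 0 0 -0.028 0; 0.001 0.032 0 0; 0.001 0.033 0 0; 0 0 0 0")

```text
time_s: 11.55
ee_pos: [0.5054, 0.2146, 0.1537]
ee_rot: [0.009, 1.0, 0.001, 0.001]
contact_force: [0.4, -0.9, -0.6]
width: 0.0001
grip_force: 0.0
```

send_rows(series="0 0 0.027 0; 0 0 0.017 0; 0 0 0.007 0; 0 0 0.004 0; 0 0 0 0")

```text
time_s: 12.05
ee_pos: [0.5049, 0.2116, 0.0974]
ee_rot: [0.011, 1.0, 0.0, 0.0]
contact_force: [0.2, 2.0, -0.5]
width: 0.0001
grip_force: 1.1
```

send_rows(series="0 0 0 0; 0 0 0 0")

```text
time_s: 12.25
ee_pos: [0.5049, 0.2117, 0.0978]
ee_rot: [0.01, 1.0, 0.0, 0.0]
contact_force: [-0.8, 2.5, -0.2]
width: 0.0001
grip_force: 1.0
```

send_rows(series="0 0 -0.027 0; 0 0 -0.028 0; -0.033 0 0 0; -0.033 0 0 0; 0 0 0 0")

```text
time_s: 12.75
ee_pos: [0.5745, 0.2094, 0.1537]
ee_rot: [0.011, 1.0, -0.0, 0.002]
contact_force: [0.1, 0.4, -0.3]
width: 0.0002
grip_force: 0.0
```

send_rows(series="0 0 0.027 0; 0 0 0.017 0; 0 0 0.007 0; 0 0 0.004 0; 0 0 0 0")

```text
time_s: 13.25
ee_pos: [0.5703, 0.2104, 0.0974]
ee_rot: [0.01, 1.0, -0.0, -0.0]
contact_force: [-0.0, 1.7, -0.3]
width: 0.0001
grip_force: 0.8
```

send_rows(series="0 0 0 0; 0 0 0 0")

```text
time_s: 13.45
ee_pos: [0.5708, 0.2105, 0.098]
ee_rot: [0.01, 1.0, 0.0, 0.0]
contact_force: [-1.7, 1.6, -0.5]
width: 0.0001
grip_force: 0.7
```

send_rows(series="0 0 -0.03 0; 0 0 -0.04 0; 0 0 -0.04 0; 0 0 -0.03 0; 0 -0.04 0 0", gripper=0.35)

```text
time_s: 13.95
ee_pos: [0.5728, 0.1732, 0.2442]
ee_rot: [0.008, 1.0, 0.001, 0.006]
contact_force: [2.1, 0.2, 0.9]
width: 0.0556
grip_force: 0.0
```

```bash
cat >> h.py <<'E'
def caps(fn):
    T=manip.get_calibration('top');im=save('top',fn)
    # carrier: brown mask
    hsv=cv2.cvtColor(im,cv2.COLOR_BGR2HSV)
    m=cv2.inRange(hsv,(8,90,90),(22,255,255));m[:,:330]=0
    n,l,st,c=cv2.connectedComponentsWithStats(m);i=1+st[1:,4].argmax();x,y,w,h,a=st[i];print('carrier',st[i])
    k=(im.max(2)<45).astype(np.uint8);b=np.zeros_like(k);b[y-25:y+h+5,x-5:x+w+5]=k[y-25:y+h+5,x-5:x+w+5]
    n,l,st,c=cv2.connectedComponentsWithStats(b)
    for j in range(1,n):
        if 140<st[j][4]<260 and st[j][2]<22 and st[j][3]<22: print('cap',c[j].round(1),st[j][2:],onz(T,*c[j],.142).round(4))
E
python3 - <<'E'
from h import *
caps('top2.png'); goto((.5504,-.206,.2),1.55)
E
```

```text
carrier [ 394  225   97   94 3681]
cap [463.1 239.7] [ 17  16 192] [ 0.5717 -0.282   0.142 ]
cap [427.2 252.5] [ 16  14 174] [ 0.55   -0.2055  0.142 ]
cap [442.1 289.1] [ 17  15 181] [ 0.4733 -0.227   0.142 ]
t 14.0 tcp [0.5719 0.1657 0.2413] yaw_y 1.551 F [ 2.8 -3.8 -0.1] w 0.0556 tilt [ 0.007 -0.004] q6 -1.46
shift [ 0.0142 -0.3719  0.0425] spin 0.001
```

send_rows(series="0.002 -0.046 0 0; 0.002 -0.046 0 0; 0.002 -0.046 0 0; 0.002 -0.046 0 0; 0.002 -0.046 0 0")

```text
time_s: 14.5
ee_pos: [0.5546, -0.0615, 0.2378]
ee_rot: [0.011, 1.0, -0.0, 0.0]
contact_force: [0.9, 0.1, 0.6]
width: 0.0556
grip_force: 0.0
```

send_rows(series="0.002 -0.046 0 0; 0.002 -0.046 0 0; 0 -0.046 0.02 0; 0 0 0.02 0; 0 0 0 0")

```text
time_s: 15.0
ee_pos: [0.5459, -0.198, 0.1945]
ee_rot: [0.012, 1.0, 0.001, -0.002]
contact_force: [-0.5, 0.2, -0.1]
width: 0.0555
grip_force: 0.0
```

Run:
```python
from h import *
goto((.55,-.2055,.142),1.55)
C=manip.get_calibration('wrist'); im=save('wrist','w2.png')
print(proj(C,(.55,-.2055,.155)))
```

```text
t 15.0 tcp [ 0.5459 -0.198   0.1945] yaw_y 1.547 F [-0.5  0.2 -0.1] w 0.0555 tilt [-0.005  0.003] q6 -2.1
shift [-0.0045 -0.0076  0.0525] spin -0.003
[303.83397764 300.27460676]
```

View pics/w2.png

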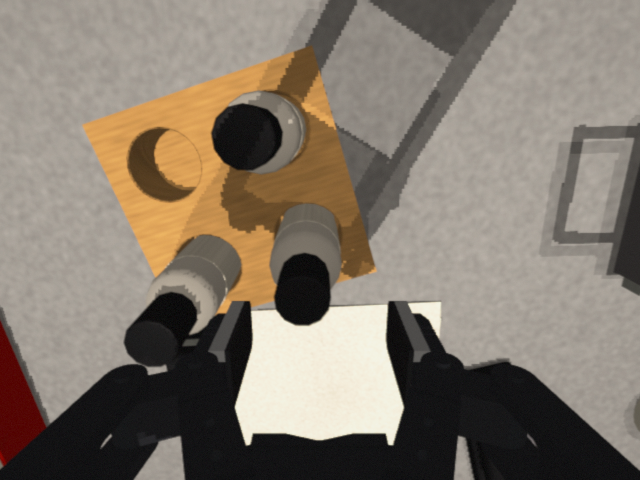

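The cap top is at (303,297), against a prediction of (304,300), so I'm aligned to about 1 mm and can descend and grip.

send_rows(series="-0.0045 -0.0075 0 0; 0 0 0 0; 0 0 0.02 0; 0 0 0.02 0; 0 0 0.012 0")

```text
time_s: 15.55
ee_pos: [0.5527, -0.2039, 0.145]
ee_rot: [0.01, 1.0, -0.0, -0.0]
contact_force: [-0.2, 0.3, -0.4]
width: 0.0558
grip_force: 0.0
```

send_rows(series="0 0 0 0; 0 0 0 0; 0 0 0 0; 0 0 0 0; 0 0 0 0", gripper=1, squeeze=40)

```text
time_s: 16.05
ee_pos: [0.5529, -0.2049, 0.1462]
ee_rot: [0.01, 1.0, -0.0, 0.001]
contact_force: [-0.3, -0.0, 0.7]
width: 0.0268
grip_force: 39.8
```

Run:
```python
from h import *
goto((.55,-.2055,.142),1.55)
```

```text
t 16.1 tcp [ 0.5529 -0.2049  0.1462] yaw_y 1.55 F [-0.3 -0.   0.7] w 0.0268 tilt [ 0.001 -0.001] q6 -2.11
shift [ 0.0029 -0.0007  0.0042] spin -0.0
```

send_rows(series="0 0 -0.02 0; 0 0 -0.03 0; 0 0 -0.03 0; 0 0 -0.03 0; 0 0 -0.03 0")

```text
time_s: 16.55
ee_pos: [0.5523, -0.2046, 0.2867]
ee_rot: [0.01, 1.0, 0.0, 0.0]
contact_force: [-0.4, -0.1, -2.3]
width: 0.0265
grip_force: 39.6
```

send_rows(series="0 0 -0.01 0; -0.004 0.035 0 0; -0.004 0.04 0 0; -0.004 0.04 0 0; -0.004 0.04 0 0")

```text
time_s: 17.05
ee_pos: [0.5712, -0.0487, 0.2941]
ee_rot: [0.011, 1.0, 0.0, -0.001]
contact_force: [0.9, 0.9, -2.7]
width: 0.0267
grip_force: 39.9
```

send_rows(series="-0.003 0.04 0 0; -0.003 0.04 0 0; 0 0.03 0 0; 0 0.015 0 0; 0 0 0 0")

```text
time_s: 17.55
ee_pos: [0.5798, 0.0765, 0.2944]
ee_rot: [0.009, 1.0, 0.0, -0.001]
contact_force: [0.4, 0.2, -1.9]
width: 0.0269
grip_force: 39.9
```

send_rows(series="0 0 0 0; 0 0 0 0; 0 0 0 0")

```text
time_s: 17.85
ee_pos: [0.5804, 0.0734, 0.2952]
ee_rot: [0.011, 1.0, -0.0, -0.0]
contact_force: [-0.3, -0.0, -1.3]
width: 0.0268
grip_force: 39.9
```

Run:
```python
from h import *
goto((.572,.079,.16),1.55)
print(manip.observe()['grip_force'])
C=manip.get_calibration('wrist'); im=save('wrist','w3.png')
for p in((.5036,.0461),(.5036,.1121),(.5366,.1121),(.5366,.0461),(.6026,.1116),(.6026,.0456)):print(proj(C,p+(.118,)).round(1))
```

```text
t 17.9 tcp [0.5804 0.0734 0.2952] yaw_y 1.548 F [-0.3 -0.  -1.3] w 0.0268 tilt [-0. -0.] q6 -1.62
shift [0.0085 0.0054 0.1352] spin -0.002
39.93465542793274
[281.  120.4]
[368.2 118.3]
[367.5 162.6]
[283.3 164.4]
[365.5 242.4]
[286.7 244.1]
```

View pics/w3.png

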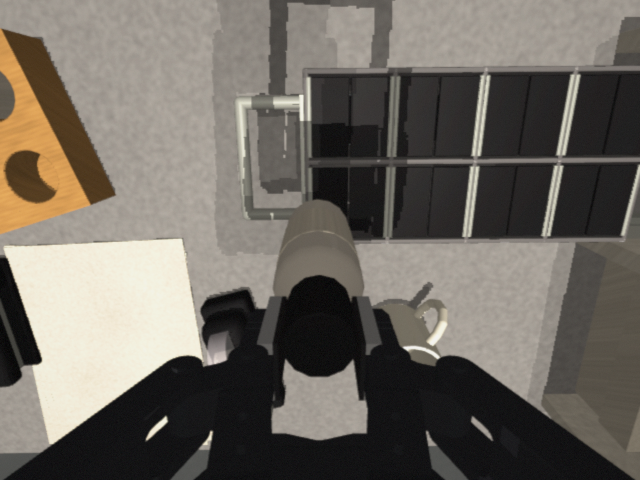

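The tray appears about 17 mm further in than before: the cross walls are at u≈391/475/561 on the middle wall at v≈161, and I predicted 368. A probe finger probably nudged it. I'll remeasure.

Run:
```python
from h import *
C=manip.get_calibration('wrist')
im=cv2.imread('pics/w3.png')
for p in((306,163),(391,161.5),(474.5,160.5),(560,159)): print(onz(C,*p,.118).round(4))
for f in('top1.png','top2.png'):
    g=cv2.imread('pics/'+f).max(2); r=g[252:268,172:300].mean(0); print(f,[i+172 for i in range(len(r)) if r[i]>75])
im=save('top','top3.png'); r=im.max(2)[252:268,172:300].mean(0); print([i+172 for i in range(len(r)) if r[i]>75])
```

```text
[0.5359 0.0641 0.118 ]
[0.5362 0.1307 0.118 ]
[0.5369 0.1959 0.118 ]
[0.5372 0.2626 0.118 ]
top1.png [172, 173, 174, 175, 176, 177, 178, 179, 180, 209, 210, 211, 240, 241, 242, 243, 272, 273, 274, 281, 282, 283, 284, 285, 286, 287, 288, 289, 290, 291, 292, 293, 294, 295]
top2.png [200, 201, 202, 231, 232, 233, 234, 235, 236, 237, 238, 239, 240, 241, 242, 243, 244, 245, 246, 295, 296, 297, 298, 299]
[200, 201, 202, 209, 210, 211, 212, 213, 214, 215, 216, 217, 218, 219, 220, 221, 222, 223, 224, 263, 265, 295, 298]
```

send_rows(series="0.0045 0.012 0 0; 0.0045 0.0115 0 0; 0 0 0 0; 0 0 0 0; 0 0 0 0")

```text
time_s: 18.45
ee_pos: [0.5718, 0.0986, 0.2954]
ee_rot: [0.01, 1.0, -0.0, 0.0]
contact_force: [-0.4, 0.4, -2.5]
width: 0.0266
grip_force: 40.0
```

send_rows(series="0 0 0.02 0; 0 0 0.02 0; 0 0 0.02 0; 0 0 0.02 0; 0 0 0 0")

```text
time_s: 18.95
ee_pos: [0.5699, 0.0982, 0.2121]
ee_rot: [0.011, 1.0, -0.0, -0.003]
contact_force: [-0.2, 0.8, -2.9]
width: 0.0266
grip_force: 39.9
```

Run:
```python
from h import *
goto((.571,.097,.155),1.55)
```

```text
t 18.9 tcp [0.5699 0.0982 0.2121] yaw_y 1.55 F [-0.2  0.8 -2.9] w 0.0266 tilt [-0.006  0.   ] q6 -1.58
shift [-0.0015 -0.0012  0.0571] spin -0.0
```

send_rows(series="0 0 0.02 0; 0 0 0.015 0; 0 0 0.012 0; 0 0 0.006 0; 0 0 0 0")

```text
time_s: 19.45
ee_pos: [0.5712, 0.0984, 0.1615]
ee_rot: [0.01, 1.0, 0.0, -0.001]
contact_force: [0.1, -0.3, -2.5]
width: 0.0268
grip_force: 40.0
```

send_rows(series="0 0 0.002 0; 0 0 0.002 0; 0 0 0 0")

```text
time_s: 19.75
ee_pos: [0.572, 0.0985, 0.1587]
ee_rot: [0.01, 1.0, -0.0, 0.0]
contact_force: [0.6, -0.6, -2.3]
width: 0.0268
grip_force: 40.0
```

send_rows(series="0 0 0.002 0; 0 0 0.002 0; 0 0 0.001 0; 0 0 0 0; 0 0 0 0")

```text
time_s: 20.25
ee_pos: [0.5717, 0.0985, 0.1532]
ee_rot: [0.01, 1.0, 0.0, -0.0]
contact_force: [0.2, -0.1, -2.5]
width: 0.0266
grip_force: 40.1
```

send_rows(series="0 0 0.001 0; 0 0 0.001 0; 0 0 0 0; 0 0 0 0")

```text
time_s: 20.65
ee_pos: [0.5727, 0.0984, 0.1531]
ee_rot: [0.01, 1.0, -0.0, 0.001]
contact_force: [-2.6, -0.6, 7.8]
width: 0.0269
grip_force: 41.1
```

send_rows(series="0 0 0 0; 0 0 0 0; 0 0 0 0; 0 0 -0.02 0; 0 0 -0.03 0", gripper=0.35)

```text
time_s: 21.15
ee_pos: [0.5701, 0.0985, 0.1994]
ee_rot: [0.01, 1.0, 0.0, -0.003]
contact_force: [-0.1, 0.6, 0.6]
width: 0.0555
grip_force: 0.0
```

send_rows(series="0 0 -0.03 0; 0.012 -0.03 0 0; 0.012 -0.03 0 0; 0.012 -0.026 0 0; 0 0 0 0")

```text
time_s: 21.65
ee_pos: [0.5329, 0.0109, 0.2312]
ee_rot: [0.012, 1.0, -0.0, -0.0]
contact_force: [-0.0, -0.5, 0.5]
width: 0.0553
grip_force: 0.0
```

Run:
```python
from h import *
goto((.535,.012,.102),1.55)
C=manip.get_calibration('wrist'); im=save('wrist','w4.png')
print(proj(C,(.535,.012,.103)))
```

```text
t 21.6 tcp [0.5329 0.0109 0.2312] yaw_y 1.547 F [-0.  -0.5  0.5] w 0.0553 tilt [-0.001 -0.001] q6 -1.75
shift [-0.0022  0.0012  0.1292] spin -0.003
[321.12440303 238.64326535]
```

View pics/w4.png

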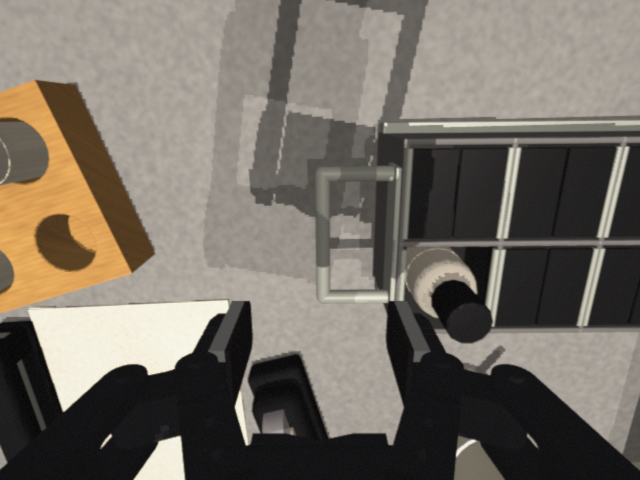

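Bottle 1 stands in cell B1 with its leaves held open, and the bar is at u≈323, centred. I'll descend, grip and pull back to the stop.

send_rows(series="0 0.001 0.035 0; 0 0 0.035 0; 0 0 0.03 0; 0 0 0.02 0; 0 0 0.009 0")

```text
time_s: 22.2
ee_pos: [0.5328, 0.0154, 0.0999]
ee_rot: [0.01, 1.0, 0.001, -0.002]
contact_force: [0.1, 0.4, 1.4]
width: 0.0554
grip_force: 0.0
```

send_rows(series="0 0 0 0; 0 0 0 0; 0 0 0 0; 0 0 0 0; 0 0 0 0", gripper=1, squeeze=50)

```text
time_s: 22.7
ee_pos: [0.5352, 0.014, 0.1039]
ee_rot: [0.01, 1.0, -0.0, 0.001]
contact_force: [0.0, -0.3, 6.6]
width: 0.0081
grip_force: 49.1
```

send_rows(series="0 -0.006 0 0; 0 -0.006 0 0; 0 -0.006 0 0; 0 -0.003 0 0; 0 -0.002 0 0")

```text
time_s: 23.2
ee_pos: [0.5349, -0.0059, 0.1039]
ee_rot: [0.011, 1.0, 0.003, 0.002]
contact_force: [3.0, 21.8, 8.1]
width: 0.0083
grip_force: 49.9
```

send_rows(series="0 0 0 0; 0 0 0 0; 0 0 0 0")

```text
time_s: 23.5
ee_pos: [0.5349, -0.0059, 0.1039]
ee_rot: [0.01, 1.0, 0.002, 0.002]
contact_force: [2.1, 13.2, 7.9]
width: 0.0081
grip_force: 49.6
```

send_rows(series="0 0.003 0 0; 0 0 0 0; 0 0 0 0; 0 0 -0.02 0; 0 0 -0.04 0", gripper=0.35)

```text
time_s: 24.0
ee_pos: [0.5308, -0.0057, 0.1596]
ee_rot: [0.011, 1.0, 0.001, -0.004]
contact_force: [-0.0, 0.0, 0.1]
width: 0.0553
grip_force: 0.0
```

send_rows(series="0 0 -0.04 0; 0 0 -0.02 0; 0 0 0 0; 0 0 0 0")

```text
time_s: 24.4
ee_pos: [0.5334, -0.0061, 0.2221]
ee_rot: [0.011, 1.0, -0.0, 0.0]
contact_force: [0.0, -0.3, 0.1]
width: 0.0553
grip_force: 0.0
```

Run:
```python
from h import *
caps('top4.png'); goto((.5717,-.282,.205),1.55)
```

```text
carrier [ 394  225   97   94 4083]
cap [463.1 239.7] [ 17  16 192] [ 0.5717 -0.282   0.142 ]
cap [442.1 289.1] [ 17  15 182] [ 0.4732 -0.227   0.142 ]
t 24.4 tcp [ 0.5328 -0.0059  0.2211] yaw_y 1.55 F [-0.1  0.4 -0.8] w 0.0555 tilt [-0.002  0.   ] q6 -1.78
shift [-0.0448 -0.2752  0.0159] spin -0.0
```

send_rows(series="-0.0075 -0.046 0 0; -0.0075 -0.046 0 0; -0.0075 -0.046 0 0; -0.0075 -0.046 0 0; -0.0075 -0.046 0 0")

```text
time_s: 24.95
ee_pos: [0.5653, -0.2379, 0.2199]
ee_rot: [0.01, 1.0, 0.001, -0.002]
contact_force: [0.8, 0.5, 0.2]
width: 0.0555
grip_force: 0.0
```

send_rows(series="-0.0075 -0.045 0 0; 0 0 0.015 0; 0 0 0 0; 0 0 0 0; 0 0 0 0")

```text
time_s: 25.45
ee_pos: [0.5728, -0.2801, 0.2071]
ee_rot: [0.01, 1.0, 0.0, -0.0]
contact_force: [-0.2, -0.0, -0.6]
width: 0.0552
grip_force: 0.0
```

```bash
cat >> h.py <<'E'
def wcap(p,fn):
    """find the dark cap top near its predicted pixel in the wrist view"""
    C=manip.get_calibration('wrist');im=save('wrist',fn);u,v=proj(C,tuple(p)+(.155,)).round().astype(int)
    m=(im.max(2)<40).astype(np.uint8);w=np.zeros_like(m);w[max(v-60,0):v+60,u-60:u+60]=m[max(v-60,0):v+60,u-60:u+60]
    n,l,st,c=cv2.connectedComponentsWithStats(w)
    i=l[v,u];print('pred',u,v,'label',i,'box',st[i],'c',c[i].round(1))
    x,y,ww,hh,a=st[i];r=ww/2
    print('top centre', onz(C,x+r,y+hh-r,.155).round(4),'(if box free of fingers)')
E
python3 - <<'E'
from h import *
goto((.5717,-.282,.145),1.55); wcap((.5717,-.282),'w5.png')
E
```

```text
t 25.4 tcp [ 0.5728 -0.2801  0.2071] yaw_y 1.551 F [-0.2 -0.  -0.6] w 0.0552 tilt [-0.001  0.001] q6 -2.19
shift [ 0.001  -0.0019  0.0621] spin 0.001
pred 316 279 label 1 box [ 264  237   75  102 4368] c [302.4 287.9]
top centre [ 0.5842 -0.2896  0.155 ] (if box free of fingers)
```

send_rows(series="0.001 -0.002 0.015 0; 0 0 0.02 0; 0 0 0.02 0; 0 0 0.007 0; 0 0 0 0")

```text
time_s: 26.0
ee_pos: [0.571, -0.2827, 0.1437]
ee_rot: [0.01, 1.0, 0.001, -0.001]
contact_force: [-0.4, -1.0, -0.5]
width: 0.0558
grip_force: 0.0
```

send_rows(series="0 0 0 0; 0 0 0 0; 0 0 0 0; 0 0 0 0; 0 0 0 0", gripper=1, squeeze=40)

```text
time_s: 26.5
ee_pos: [0.5726, -0.2841, 0.1468]
ee_rot: [0.01, 1.0, -0.001, 0.001]
contact_force: [-0.2, 0.9, 5.4]
width: 0.0269
grip_force: 40.0
```

send_rows(series="0 0 -0.02 0; 0 0 -0.03 0; 0 0 -0.03 0; 0 0 -0.03 0; 0 0 -0.03 0")

```text
time_s: 27.0
ee_pos: [0.5713, -0.2834, 0.2858]
ee_rot: [0.01, 1.0, 0.0, -0.001]
contact_force: [0.8, 0.2, -1.2]
width: 0.0269
grip_force: 39.8
```

send_rows(series="0 0 -0.01 0; 0 0 0 0")

```text
time_s: 27.2
ee_pos: [0.5723, -0.284, 0.2967]
ee_rot: [0.01, 1.0, -0.001, 0.001]
contact_force: [0.2, -0.3, -1.2]
width: 0.0272
grip_force: 39.9
```

Run:
```python
from h import *
goto((.506,.212,.295),1.55)
```

```text
t 27.2 tcp [ 0.5723 -0.284   0.2967] yaw_y 1.55 F [ 0.2 -0.3 -1.2] w 0.0272 tilt [ 0.002 -0.002] q6 -2.2
shift [0.0766 0.4946 0.0006] spin -0.0
```

send_rows(series="0.0153 0.046 -0.005 0; 0.0153 0.046 -0.005 0; 0.0153 0.046 -0.005 0; 0.0153 0.046 -0.005 0; 0.0153 0.046 0 0")

```text
time_s: 27.7
ee_pos: [0.4986, -0.0503, 0.3134]
ee_rot: [0.011, 1.0, 0.0, -0.001]
contact_force: [0.3, 0.4, -0.8]
width: 0.0265
grip_force: 40.1
```

send_rows(series="0 0.046 0 0; 0 0.046 0 0; 0 0.046 0 0; 0 0.046 0 0; 0 0.046 0 0")

```text
time_s: 28.2
ee_pos: [0.5036, 0.1796, 0.3127]
ee_rot: [0.01, 1.0, -0.0, -0.002]
contact_force: [0.7, 0.2, -1.9]
width: 0.0267
grip_force: 40.1
```

send_rows(series="0 0.034 0 0; 0 0 0 0; 0 0 0 0; 0 0 0 0; 0 0 0 0")

```text
time_s: 28.7
ee_pos: [0.5056, 0.2106, 0.3147]
ee_rot: [0.011, 1.0, -0.0, -0.0]
contact_force: [0.4, 0.3, -1.5]
width: 0.0268
grip_force: 40.2
```

Run:
```python
from h import *
goto((.506,.212,.295),1.55)
C=manip.get_calibration('wrist'); im=save('wrist','w6.png')
c=np.array((.5373,.1783));ey=np.array((.01,1));ex=np.array((1,-.01))
for y in(-.132,-.066,0,.066,.132): print(proj(C,tuple(c+ey*y)+(.118,)).round(1))
```

```text
t 28.7 tcp [0.5056 0.2106 0.3147] yaw_y 1.548 F [ 0.4  0.3 -1.5] w 0.0268 tilt [-0.001 -0.001] q6 -1.37
shift [-0.0004  0.0014  0.0197] spin -0.002
[136.9 249.1]
[210.4 248.3]
[284.  247.4]
[357.8 246.6]
[431.7 245.7]
```

View pics/w6.png

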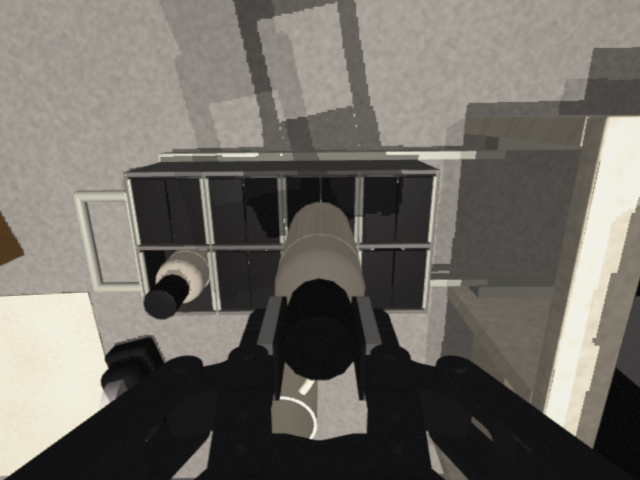

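The cross walls are at u≈209/357/432, matching the model, and bottle 1 is still upright. I'll lower bottle 2 into A3.

send_rows(series="0 0.001 0.025 0; 0 0 0.025 0; 0 0 0.025 0; 0 0 0.02 0; 0 0 0.02 0")

```text
time_s: 29.25
ee_pos: [0.5058, 0.2119, 0.1996]
ee_rot: [0.011, 1.0, -0.0, 0.0]
contact_force: [-0.6, 0.3, -0.6]
width: 0.0269
grip_force: 40.4
```

send_rows(series="0 0 0.015 0; 0 0 0.012 0; 0 0 0.01 0; 0 0 0.003 0; 0 0 0 0")

```text
time_s: 29.75
ee_pos: [0.5056, 0.2128, 0.1602]
ee_rot: [0.01, 1.0, -0.0, -0.0]
contact_force: [0.2, 0.5, -2.3]
width: 0.0267
grip_force: 40.3
```

send_rows(series="0 0 0.001 0; 0 0 0 0; 0 0 0 0")

```text
time_s: 30.05
ee_pos: [0.5061, 0.213, 0.16]
ee_rot: [0.01, 1.0, 0.0, 0.001]
contact_force: [1.3, 0.5, -2.0]
width: 0.0267
grip_force: 40.3
```

send_rows(series="0 0 0.002 0; 0 0 0.002 0; 0 0 0.001 0; 0 0 0 0; 0 0 0 0")

```text
time_s: 30.55
ee_pos: [0.5055, 0.2128, 0.1542]
ee_rot: [0.01, 1.0, -0.0, -0.0]
contact_force: [-0.3, 0.5, -2.4]
width: 0.0268
grip_force: 40.3
```

send_rows(series="0 0 0.001 0; 0 0 0.001 0; 0 0 0 0; 0 0 0 0")

```text
time_s: 30.95
ee_pos: [0.5065, 0.213, 0.1538]
ee_rot: [0.01, 1.0, 0.0, 0.001]
contact_force: [-1.2, -1.0, 6.5]
width: 0.0265
grip_force: 41.2
```

On the floor. I'll release, raise and head back to the carrier.

send_rows(series="0 0 0 0; 0 0 0 0; 0 0 0 0; 0 0 -0.02 0; 0 0 -0.03 0", gripper=0.35)

```text
time_s: 31.45
ee_pos: [0.504, 0.2125, 0.2006]
ee_rot: [0.01, 1.0, -0.0, -0.003]
contact_force: [0.1, -0.3, -0.4]
width: 0.0554
grip_force: 0.0
```

send_rows(series="0 0 -0.04 0; 0 -0.03 0 0; 0 -0.045 0 0; 0 -0.045 0 0; 0 -0.045 0 0")

```text
time_s: 31.95
ee_pos: [0.5019, 0.0466, 0.2424]
ee_rot: [0.01, 1.0, -0.0, 0.0]
contact_force: [0.7, -0.2, 0.2]
width: 0.0552
grip_force: 0.0
```

Run:
```python
from h import *
caps('top5.png'); goto((.4732,-.227,.205),1.55)
```

```text
carrier [ 394  225   97   94 4462]
cap [442.1 289.1] [ 17  15 184] [ 0.4732 -0.227   0.142 ]
t 32.0 tcp [0.5022 0.0405 0.2423] yaw_y 1.547 F [ 1.9 -4.4 -0. ] w 0.0562 tilt [ 0.    -0.004] q6 -1.7
shift [ 0.0226 -0.2679  0.0385] spin -0.003
```

send_rows(series="0.004 -0.045 0 0; 0.004 -0.045 0 0; 0.004 -0.045 0 0; 0.004 -0.045 0 0; 0.004 -0.045 0 0")

```text
time_s: 32.5
ee_pos: [0.4771, -0.1782, 0.2424]
ee_rot: [0.01, 1.0, -0.0, 0.0]
contact_force: [0.8, 0.4, 0.5]
width: 0.0556
grip_force: 0.0
```

send_rows(series="0.003 -0.045 0.015 0; 0 0 0.02 0; 0 0 0 0; 0 0 0 0; 0 0 0 0")

```text
time_s: 33.0
ee_pos: [0.4743, -0.2209, 0.2083]
ee_rot: [0.01, 1.0, -0.0, 0.001]
contact_force: [-0.0, 0.0, -0.5]
width: 0.0557
grip_force: 0.0
```

Run:
```python
from h import *
caps('top6.png');goto((.4732,-.227,.146),1.55)
```

```text
carrier [ 394  225   70   60 1826]
t 33.0 tcp [ 0.4744 -0.2209  0.2085] yaw_y 1.552 F [-0.3  0.4  0.2] w 0.0554 tilt [ 0.001 -0.001] q6 -2.21
shift [ 0.0012 -0.006   0.0625] spin 0.002
```

send_rows(series="0.001 -0.006 0 0; 0 0 0.018 0; 0 0 0.02 0; 0 0 0.02 0; 0 0 0.004 0")

```text
time_s: 33.55
ee_pos: [0.4715, -0.2266, 0.1437]
ee_rot: [0.01, 1.0, 0.001, -0.001]
contact_force: [-0.9, 0.8, 0.1]
width: 0.0556
grip_force: 0.0
```

send_rows(series="0 0 0 0; 0 0 0 0; 0 0 0 0; 0 0 0 0; 0 0 0 0", gripper=1, squeeze=40)

```text
time_s: 34.05
ee_pos: [0.4733, -0.2281, 0.1467]
ee_rot: [0.01, 1.0, -0.001, 0.001]
contact_force: [0.0, -0.0, 6.0]
width: 0.0266
grip_force: 40.2
```

send_rows(series="0 0 -0.02 0; 0 0 -0.03 0; 0 0 -0.03 0; 0 0 -0.03 0; 0 0 -0.03 0")

```text
time_s: 34.55
ee_pos: [0.4719, -0.2271, 0.2859]
ee_rot: [0.01, 1.0, 0.0, -0.001]
contact_force: [-0.0, -0.4, -2.0]
width: 0.0265
grip_force: 40.0
```

send_rows(series="0 0 -0.02 0; 0 0 -0.01 0; 0 0 0 0")

```text
time_s: 34.85
ee_pos: [0.4728, -0.2278, 0.3163]
ee_rot: [0.01, 1.0, -0.001, 0.001]
contact_force: [0.4, -0.2, -2.4]
width: 0.0264
grip_force: 40.1
```

Run:
```python
from h import *
goto((.571,.2115,.315),1.55)
```

```text
t 34.9 tcp [ 0.4728 -0.2278  0.3163] yaw_y 1.55 F [ 0.4 -0.2 -2.4] w 0.0264 tilt [ 0.001 -0.001] q6 -2.23
shift [-0.0891  0.4412  0.0009] spin 0.0
```

send_rows(series="-0.009 0.044 -0.005 0; -0.009 0.044 -0.005 0; -0.009 0.044 -0.005 0; -0.009 0.044 0 0; -0.009 0.044 0 0")

```text
time_s: 35.35
ee_pos: [0.5214, -0.0066, 0.3284]
ee_rot: [0.011, 1.0, 0.0, -0.001]
contact_force: [1.0, -0.3, -2.3]
width: 0.0267
grip_force: 40.3
```

send_rows(series="-0.009 0.044 0 0; -0.009 0.044 0 0; -0.009 0.044 0 0; -0.009 0.044 0 0; -0.008 0.044 0 0")

```text
time_s: 35.85
ee_pos: [0.57, 0.2123, 0.3278]
ee_rot: [0.01, 1.0, -0.0, -0.002]
contact_force: [0.3, -0.5, -2.7]
width: 0.0267
grip_force: 40.3
```

send_rows(series="0 0 0 0; 0 0 0 0; 0 0 0 0; 0 0 0 0")

```text
time_s: 36.25
ee_pos: [0.5704, 0.2093, 0.3297]
ee_rot: [0.011, 1.0, -0.0, -0.001]
contact_force: [-0.1, 0.0, -2.9]
width: 0.0266
grip_force: 40.6
```

Run:
```python
from h import *
goto((.571,.2115,.155),1.55)
C=manip.get_calibration('wrist'); im=save('wrist','w7.png')
c=np.array((.5373,.1783));ey=np.array((.01,1))
for y in(-.132,-.066,0,.066,.132): print(proj(C,tuple(c+ey*y)+(.118,)).round(1))
```

```text
t 36.2 tcp [0.5704 0.2093 0.3297] yaw_y 1.548 F [-0.1  0.  -2.9] w 0.0266 tilt [-0.001 -0.   ] q6 -1.39
shift [-0.0007  0.0023  0.1747] spin -0.002
[133.6 174. ]
[208.4 173.1]
[283.3 172.2]
[358.4 171.3]
[433.5 170.4]
```

View pics/w7.png

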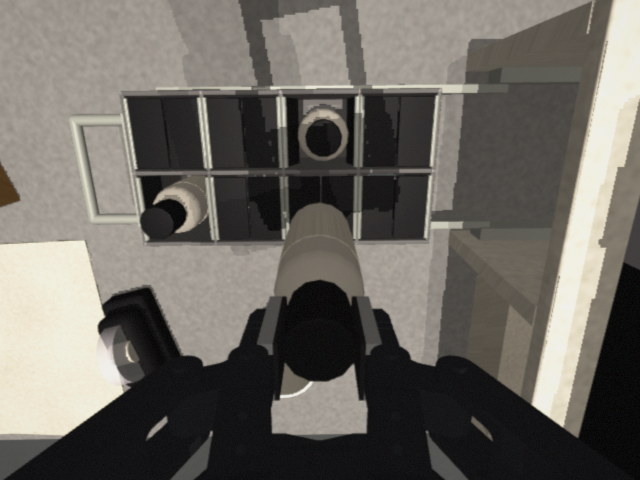

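Both bottles are upright in B1 and A3, and the walls match the prediction (u≈207/283/358). I'll lower the third bottle into B3.

send_rows(series="0 0.002 0.03 0; 0 0 0.03 0; 0 0 0.025 0; 0 0 0.025 0; 0 0 0.02 0")

```text
time_s: 36.8
ee_pos: [0.5703, 0.2113, 0.199]
ee_rot: [0.011, 1.0, -0.0, -0.0]
contact_force: [0.1, -0.1, -2.3]
width: 0.0264
grip_force: 40.8
```

send_rows(series="0 0 0.015 0; 0 0 0.012 0; 0 0 0.01 0; 0 0 0.003 0; 0 0 0 0")

```text
time_s: 37.3
ee_pos: [0.5707, 0.2125, 0.1603]
ee_rot: [0.01, 1.0, -0.0, -0.0]
contact_force: [-0.1, 0.3, -2.7]
width: 0.0267
grip_force: 40.7
```

send_rows(series="0 0 0.001 0; 0 0 0 0; 0 0 0 0")

```text
time_s: 37.6
ee_pos: [0.5711, 0.2126, 0.1601]
ee_rot: [0.01, 1.0, 0.0, 0.001]
contact_force: [0.0, -1.2, -2.2]
width: 0.0269
grip_force: 40.7
```

send_rows(series="0 0 0.002 0; 0 0 0.002 0; 0 0 0.001 0; 0 0 0 0; 0 0 0 0")

```text
time_s: 38.1
ee_pos: [0.5705, 0.2125, 0.1542]
ee_rot: [0.01, 1.0, -0.0, -0.0]
contact_force: [-0.6, 0.8, -2.9]
width: 0.0268
grip_force: 40.7
```

send_rows(series="0 0 0.001 0; 0 0 0.001 0; 0 0 0 0; 0 0 0 0")

```text
time_s: 38.5
ee_pos: [0.5714, 0.2126, 0.1538]
ee_rot: [0.01, 1.0, 0.0, 0.001]
contact_force: [-1.4, -0.2, 5.4]
width: 0.0267
grip_force: 41.3
```

send_rows(series="0 0 0 0; 0 0 0 0; 0 0 0 0; 0 0 -0.02 0; 0 0 -0.03 0", gripper=0.35)

```text
time_s: 39.0
ee_pos: [0.569, 0.2122, 0.2003]
ee_rot: [0.01, 1.0, -0.0, -0.003]
contact_force: [0.1, 0.2, 0.3]
width: 0.0556
grip_force: 0.0
```

send_rows(series="0 0 -0.04 0; 0.008 -0.044 0 0; 0.008 -0.044 0 0; 0.008 -0.044 0 0; 0.008 -0.044 0 0")

```text
time_s: 39.5
ee_pos: [0.5344, 0.0359, 0.2424]
ee_rot: [0.01, 1.0, -0.0, 0.0]
contact_force: [1.5, 0.8, -0.0]
width: 0.0557
grip_force: 0.0
```

send_rows(series="0 -0.043 0 0; 0 0 0 0; 0 0 0 0; 0 0 0 0")

```text
time_s: 39.9
ee_pos: [0.5341, -0.005, 0.2423]
ee_rot: [0.01, 1.0, 0.0, -0.0]
contact_force: [0.7, 0.3, -1.3]
width: 0.0555
grip_force: 0.0
```

Run:
```python
from h import *
goto((.535,-.006,.103),1.55)
C=manip.get_calibration('wrist'); im=save('wrist','w8.png')
print(proj(C,(.535,-.006,.103)))
save('top','top7.png')
```

```text
t 39.9 tcp [ 0.5341 -0.005   0.2423] yaw_y 1.55 F [ 0.7  0.3 -1.3] w 0.0555 tilt [-0.  0.] q6 -1.78
shift [-0.0009 -0.001   0.1393] spin 0.0
[317.85976525 232.35326262]
```

View pics/w8.png

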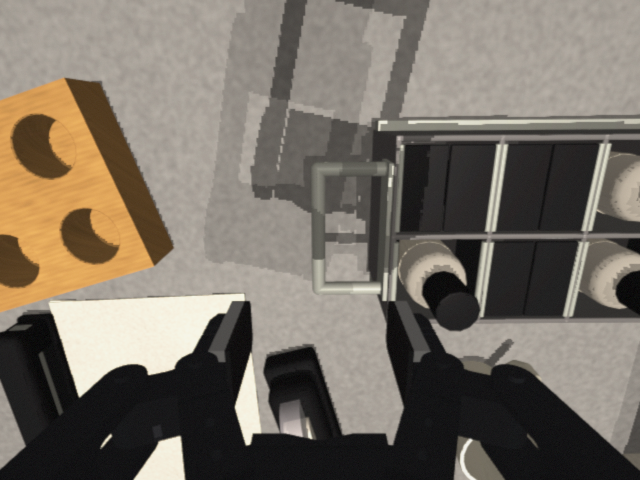

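All three bottles are upright in the tray, and the bar is at u≈319, centred. I'll grip it and slide the tray home.

send_rows(series="-0.001 -0.001 0.035 0; 0 0 0.035 0; 0 0 0.035 0; 0 0 0.024 0; 0 0 0.01 0")

```text
time_s: 40.5
ee_pos: [0.5333, -0.0051, 0.1005]
ee_rot: [0.009, 1.0, 0.001, -0.002]
contact_force: [-1.0, 0.6, -0.0]
width: 0.0557
grip_force: 0.0
```

send_rows(series="0 0 0 0; 0 0 0 0; 0 0 0 0; 0 0 0 0; 0 0 0 0", gripper=1, squeeze=50)

```text
time_s: 41.0
ee_pos: [0.5364, -0.0058, 0.1052]
ee_rot: [0.01, 1.0, 0.001, 0.002]
contact_force: [0.1, 6.2, 2.6]
width: 0.0078
grip_force: 48.7
```

send_rows(series="0 0.003 0 0; 0 0.006 0 0; 0 0.01 0 0; 0 0.014 0 0; 0 0.018 0 0")

```text
time_s: 41.5
ee_pos: [0.5371, 0.0434, 0.1052]
ee_rot: [0.011, 1.0, -0.001, 0.001]
contact_force: [-2.6, -2.6, 7.4]
width: 0.0081
grip_force: 49.5
```

send_rows(series="0 0.02 0 0; 0 0.02 0 0; 0 0.02 0 0; 0 0.02 0 0; 0 0.02 0 0")

```text
time_s: 42.0
ee_pos: [0.5385, 0.1445, 0.1052]
ee_rot: [0.01, 1.0, -0.001, 0.0]
contact_force: [-5.1, -3.3, 9.8]
width: 0.0081
grip_force: 49.7
```

send_rows(series="0 0.02 0 0; 0 0.018 0 0; 0 0.016 0 0; 0 0.014 0 0; 0 0.012 0 0")

```text
time_s: 42.5
ee_pos: [0.5396, 0.225, 0.1051]
ee_rot: [0.01, 1.0, -0.0, -0.0]
contact_force: [-5.7, -3.2, 11.1]
width: 0.0086
grip_force: 49.9
```

send_rows(series="0 0.008 0 0; 0 0.007 0 0; 0 0.005 0 0; 0 0.003 0 0; 0 0.002 0 0")

```text
time_s: 43.0
ee_pos: [0.54, 0.2496, 0.1051]
ee_rot: [0.01, 1.0, -0.0, -0.0]
contact_force: [-6.6, -3.4, 11.1]
width: 0.0087
grip_force: 49.9
```

send_rows(series="0 0.002 0 0; 0 0.002 0 0; 0 0.002 0 0; 0 0 0 0; 0 0 0 0")

```text
time_s: 43.5
ee_pos: [0.54, 0.2516, 0.1051]
ee_rot: [0.01, 1.0, -0.004, -0.001]
contact_force: [-9.1, -17.3, 16.7]
width: 0.008
grip_force: 50.6
```

send_rows(series="0 0 0 0; 0 0 0 0; 0 -0.004 0 0; 0 0 -0.03 0; 0 0 -0.04 0", gripper=0.35)

```text
time_s: 44.0
ee_pos: [0.5384, 0.2507, 0.1714]
ee_rot: [0.01, 1.0, -0.001, -0.003]
contact_force: [0.4, -0.2, -0.0]
width: 0.0555
grip_force: 0.0
```

send_rows(series="0 0 -0.04 0; 0 0 -0.03 0; 0.04 -0.02 0 0; 0.045 -0.02 0 0; 0.045 -0.02 0 0")

```text
time_s: 44.5
ee_pos: [0.4078, 0.1935, 0.2432]
ee_rot: [0.01, 1.0, 0.0, 0.0]
contact_force: [0.2, -0.6, 0.7]
width: 0.0553
grip_force: 0.0
```

send_rows(series="0.045 -0.02 0 0; 0.045 -0.02 0 0; 0 0 0 0; 0 0 0 0")

```text
time_s: 44.9
ee_pos: [0.3182, 0.1558, 0.244]
ee_rot: [0.011, 1.0, 0.0, 0.002]
contact_force: [0.7, -0.1, 0.6]
width: 0.0554
grip_force: 0.0
```

Run:
```python
from h import *
goto((.3,.15,.25))
a=save('top','top8.png');b=save('side','side8.png')
C=manip.get_calibration('top')
u=[cv2.resize(a[150:350,90:290],(400,400),interpolation=cv2.INTER_CUBIC),cv2.resize(b[150:350,110:310],(400,400),interpolation=cv2.INTER_CUBIC)]
cv2.imwrite('pics/crop8.png',np.hstack(u))
d=cv2.absdiff(a,cv2.imread('pics/top0.png')).max(2)
print('mug/tape/stapler diffs',[(d[y0:y1,x0:x1]>40).sum() for x0,y0,x1,y1 in((220,150,275,215),(300,130,355,212),(436,145,472,222))])
```

```text
t 44.9 tcp [0.3182 0.1558 0.244 ] yaw_y 1.55 F [ 0.7 -0.1  0.6] w 0.0554 tilt [0.003 0.001] q6 -1.43
shift [ 0.0181 -0.0061 -0.006 ] spin 0
mug/tape/stapler diffs [np.int64(0), np.int64(0), np.int64(0)]
```

View pics/crop8.png

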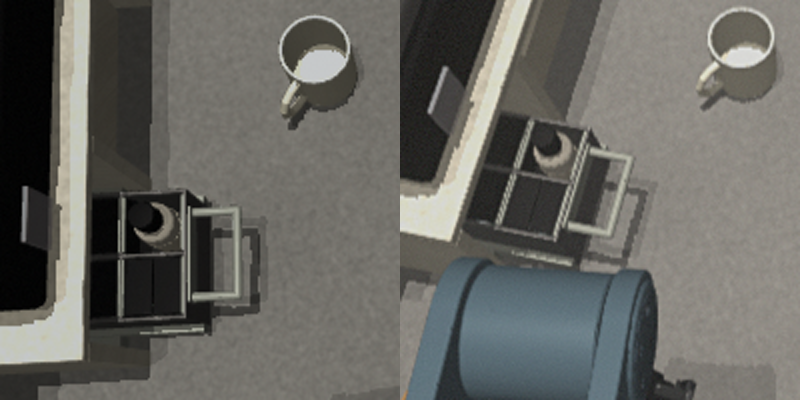

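The tray is home with bottle B1 upright, and the mug, tape dispenser and stapler haven't changed. I'll check the tray's exact home position by shift against the first picture.

Run:
```python
from h import *
g=lambda f:np.float32(cv2.imread('pics/'+f,0)[240:312,183:218])
print(cv2.phaseCorrelate(g('top0.png'),g('top8.png')))
for f in('top0.png','top8.png'): print(cv2.imread('pics/'+f,0)[272,200:216].tolist())
```

```text
((-0.013997512439466675, 0.001462829144898592), 0.9991863380979609)
[89, 106, 106, 108, 107, 110, 108, 141, 175, 128, 90, 110, 111, 111, 108, 60]
[91, 106, 108, 109, 108, 111, 111, 142, 177, 129, 90, 112, 112, 112, 110, 60]
```

The shift is 0.01 px, so the tray is fully home. Handing in.

```bash
python3 -c "
from cell import manip
print(manip.close_job())"
```

```text
the job is handed in; nothing more can be done
None
```

The job is handed in: all three bottles stand upright in cells felt to be empty (B1, A3 and B3), the tray is fully home, and the mug, stapler and tape dispenser are where they started; while feeling the cells I pushed the tray in about 18 mm, so I drew it back to its stop after placing the first bottle.

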